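Feed a copper bar under the shear guard with a push stick

TASK

Take the push stick from its tray and, with it alone, slide the copper bar along the rails through the low guarded opening of the bar shear, past the sprung roller, until it meets the back stop, wherever that is set today; press it there firmly but gently for about a second without shifting the stop off its setting, and leave it square and touching. Then put the push stick back in its tray, lying as it was, on its flat underside and inside the walls, and let go. Keep the gripper off the bar and the shear, and leave the things around alone.

Things in the scene. Friction and masses are not known exactly. Their poses are not given: they have to be found in the camera images.
- shear: Grey bench bar shear, fixed. Origin on the table (z = 0) under the middle of the feed channel; x axis = feed direction, y across. Bed top 10 mm above origin, x = -240 to +160 mm, 110 mm wide. On it two side rails 14 mm high, x = -210 to -50 mm, inner faces at y = +24 and -24 mm. A raised lever on the -y side leans back over the far end of the bed, 185 mm high
- mouth (a point): Middle of the entry of the guarded opening, on the bed: x = -50 mm, y = 0, z = 10 mm in the shear's frame; same axes. The guard bridge runs from x = -54 to +30 mm of the shear's frame, 100 mm wide, its top 70 mm above the table; the opening through it is 48 mm wide and 30 mm high above the bed
- bar: Flat copper bar, 80 mm long (its x axis, along the feed), 40 mm wide (y), 8 mm thick, 0.16 to 0.32 kg; origin at the centre of its underside. It lies on the shear's bed between the infeed rails, wholly in front of the guard, a little askew. Home: its front end, 40 mm ahead of its origin, flat against the pad of the back stop
- push_stick: Plywood push stick, 0.10 kg: straight foot 24 mm wide, 20 mm high, from x = -20 to +150 mm; on its rear an upright handle block 36 mm long (x), 24 mm wide (y), top 75 mm above the underside. Origin on the underside below the handle's middle; x axis to the tip. Grip the handle across its 24 mm, 45 to 60 mm above the underside, and slide the foot on the bed behind the bar
- stick_tip (a point): Middle of the square front face of the push stick's foot: 150 mm ahead of the stick's origin, 10 mm above its underside; this face pushes the bar
- tray: Fixed open wooden tray in which the push stick lies, 250 mm (x) by 110 mm (y) outside, walls 5 mm thick and 18 mm high over the table, floor 5 mm above the table; origin on the table under its centre. The stick must lie in it again at the end, in line with the tray to about 20 degrees
- tree: Bystander: wire tree on a grey stone, 84 mm across, about 180 mm tall; origin under its centre
- spool: Bystander: spool of copper wire standing on end, 64 mm across, 40 mm high; origin under its centre
- jar: Bystander: glass jar, 56 mm across, 75 mm high; origin under its centre
- pliers: Bystander: pliers lying flat, 150 mm long; origin under the pivot
- roller: Sprung rubber roller behind the bridge, origin on its axis, at x = 50 mm in the shear's frame; radius 10 mm, lowest line 6 mm above the bed, so the 8 mm bar must lift it 2 mm. The bar's front edge meets it at about x = 44 mm: a bump of a few N, then a steady drag of a few N. The stick's foot does not reach it
- stop: Back stop behind the roller: a fixed steel bracket 60 mm wide, 30 mm high (origin on the bed under the middle of its front face, at x = 147 mm in the shear's frame, same axes), carrying a rod with a flat steel pad, 46 mm wide, 24 mm high, that faces the bar. The pad is set a different distance ahead of it each time: its front face is anywhere from 77 to 112 mm in x of the shear's frame, to be found by feel
- pad (a joint): How far the pad of the back stop has been shoved back from its setting (m), 0 at the start whatever the setting. The pad stands rigid until pushed with about 18 N, then slips away and stays; 2 mm spoils the setting. To seat the bar, push about 10 N harder than the sliding drag just before (part is lost to friction); under 3 N on the pad does not count
Things that resemble listed ones, but are neither listed nor needed, are in the scene too. Of the things like the push_stick, leave any that is black; of the rest the larger one is meant. Of the things that look like the bar, the larger one is meant.

How it is judged:
By the outcome, as a careful person would: the job done as asked, in the order asked, and still so for the second after the job is handed in, with the robot touching nothing.
It also fails if it takes over 67 s, if anything falls off the work surface, if the arm or the gripper's body presses on something with over 40 N, if the wrist force passes 120 N, or if a joint passes its speed limit or range.

ROBOT

A 6-joint arm with a two-finger parallel gripper is mounted at the origin on the work surface. World frame = base frame: x ahead of the robot, y to its left, z up, the work surface at z = 0. Lengths are in m, angles in rad, forces in N, time in s.
With the tool pointing down it reaches from about 0.325 to 0.9 m from the base axis. Payload 3.5 kg.
Tool frame: the origin (TCP) lies midway between the tips of the shut fingers; the grasp point (between the pads) lies hold_point_z behind it (hold_point_z is the distance from the TCP to the grasp point, in m); z points along the fingers, y is the direction in which the jaws open and shut (so a half turn about z gives the same grasp; the last joint's range is limited). The gripper opens to 85 mm and grips with 20 to 120 N. Pads are 22 mm wide; open, the fingers measure 114 mm over their backs; the gripper's body (76 mm by 85 mm) begins 54 mm behind the grasp point. The pads swing forward as they close: fully open they stand 13 mm farther back than shut.
Start: joints at [-1.367, 0.276, -0.026, 1.268, 0, 1.467], TCP at [0.189, -0.596, 0.231] pointing down, gripper open.
Joint ranges: [-3.12, 3.12], [-0.85, 1.88], [-1.08, 1.24], [-1.95, 2.15], [-1.57, 1.53], [-3.14, 3.14]. Speed limits (rad/s): [2.57, 2.57, 3.14, 3.14, 3.14, 3.14].

INTERFACE

Orientations are given as a rotation vector (axis times angle).
In Python, from cell import get_state, camera, camera_params, job_done, search_frame, outline_of, mark_of, hold_point_z gives the robot as it stands.
- The arm moves only by the shell command python3 -m creep 'ROWS' [FORCE]. ROWS is JSON, a list of rows, each an object with "offset": the shift along the tool's x, y, z each as a share of 0.1 m, from -1 to 1, a list of three; "twist": the turn, a rotation vector about the tool's x, y, z each as a share of 90 degrees, from -1 to 1, a list of three; "gripper": the opening, from 0 (shut) to 1 (fully open). A call has 1 to 8 rows; each row is the pose to reach, as a shift and turn from the pose measured when the call began, along the tool's axes at that moment; what a row does not reach only later rows make up. A row lasts 1/10 s, in which the tool goes at most 50 mm and 8.59 degrees, less where a joint would pass 70% of its speed; a pose out of reach is approached as far as the arm can. A call with a number of a shift or a turn outside -1 to 1 is refused whole. A call with a gripper value outside its range is refused whole. The fingers move at their own pace and stop on an object; FORCE is the grip in N (left out, the last holds). Time passes only in rows, so rows that repeat a pose let the fingers close. It gives the time, the measured TCP pose, the force and the opening at its end, in the units of the state.
- get_state(): the state, without advancing time (a new reading comes with each control period).
- camera(name): name is "scene" or "side" or "wrist"; returns the picture (400x640x3 uint8, red, green, blue); there is no depth.
- camera_params(name): a dict with "fx", "fy", "cx", "cy" (pixels), "rvec" (rotation vector, rad) and "tvec" (3), from world to camera coordinates, as OpenCV has them. Camera axes: x right, y down, z forward; pixel columns grow to the right and rows downward; lengths in m; the calibration is good to about 2 mm. A picture is of the moment at which its call begins: read the wrist's pose just before it. camera_params takes no time and is no camera call; for the wrist camera it gives the pose at the moment of the call.
- job_done(): hands the job in, once; it reports no verdict.
Trained networks look in the newest picture that a camera, given by its name, has taken for a name from the list of things; names that differ only in an ending like _2 or _b are one class to them, and where a whole thing is asked for, a point or a joint stands for the part that bears it (a point fixed in the world has none). Each returns a list of dicts, best first, with "p" (0 to 1); they miss things now and then, are a little off and sometimes report something else, mostly with a low value. They report only what shows in the picture. A call takes as long as a camera call. They do not tell look-alikes from the thing itself.
- search_frame(camera, label): "bbox" ([left, top, width, height] in pixels, round what is visible of it).
- outline_of(camera, label): "region" (400x640 bool, what is visible of it) and "bbox" ([left, top, width, height] in pixels, round what is visible of it).
- mark_of(camera, label): "point" ([row, column] in pixels: a listed point, or the origin of a listed thing).
The state is a dict: "clock": time; "joint_pos": joint angles; "dq": joint speeds; "joint_efforts": joint torques, N m; "position": TCP position; "orientation": TCP orientation; "force": force on the tool from outside, world axes, zero at the start; "moment": the same for the moment, N m; "gripper_width": finger opening in m.
Only numpy, scipy, OpenCV 4.12 (cv2) and the standard library are available. Lean on these libraries where they do the work, as an engineer would, in place of code of your own. Each camera call takes 0.05 s, during which the arm holds its last target.

## Working session

There is one attempt and no reset: what is moved stays moved. The work goes in short steps, Python scripts to look and compute and a shell command to move; the robot and the scene stay as the last step left them, time stands still between calls to the robot, and variables do not carry over. Pictures are saved under pics/ and viewed, and the job is handed in when it is done.

```bash
ls; mkdir -p pics; python3 - <<'E'
from cell import *
import cv2
print(get_state()); print(hold_point_z if not callable(hold_point_z) else hold_point_z())
for n in ["scene","side","wrist"]:
    im=camera(n); cv2.imwrite(f"pics/a_{n}.png",im[:,:,::-1]); p=camera_params(n); print(n,p)
    
E
```

```text
pics
{'clock': 0.0, 'joint_pos': array([-1.36736586e+00,  2.77162888e-01, -2.79460237e-02,  1.26802390e+00,
        4.24589451e-05,  1.46740473e+00]), 'dq': array([-0.00030959,  0.00209644, -0.00180312,  0.00117058,  0.00108006,
        0.00013089]), 'joint_efforts': array([-1.29063978e-03, -4.45504403e+01,  2.95204121e+01,  1.65909017e-02,
       -3.28945280e-04, -2.84860562e-06]), 'position': array([ 0.18861021, -0.59500285,  0.23011049]), 'orientation': array([-3.10238825e+00, -4.79709734e-01,  1.16803976e-04]), 'force': array([-0.28575114,  0.11100364, -0.14833088]), 'moment': array([0.04814962, 0.02505031, 0.01181775]), 'gripper_width': 0.08534994053973949}
0.0187
scene {'fx': 393.6514641673815, 'fy': 393.6514641673815, 'cx': 315.6419863923314, 'cy': 197.15793140623765, 'rvec': array([ 1.9755524 ,  1.56741177, -0.59027447]), 'tvec': array([-0.09990895, -0.35449954,  1.38957113])}
side {'fx': 429.1288256105937, 'fy': 429.1288256105937, 'cx': 325.2048485713961, 'cy': 202.87183903517578, 'rvec': array([ 0.84142261, -2.5230404 ,  1.11225223]), 'tvec': array([0.41100254, 0.25298592, 0.95635639])}
wrist {'fx': 317.75986193844693, 'fy': 317.75986193844693, 'cx': 323.52706985587037, 'cy': 203.44775380143304, 'rvec': array([-2.34401238,  1.71650922,  0.24443708]), 'tvec': array([-0.62385782, -0.03627364,  0.37839983])}
```

View pics/a_scene.png

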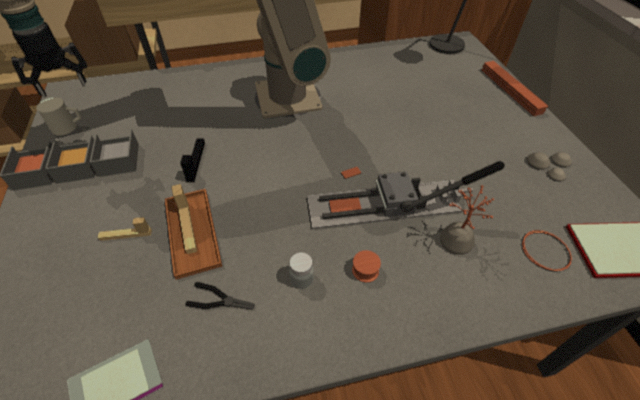

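View pics/a_side.png

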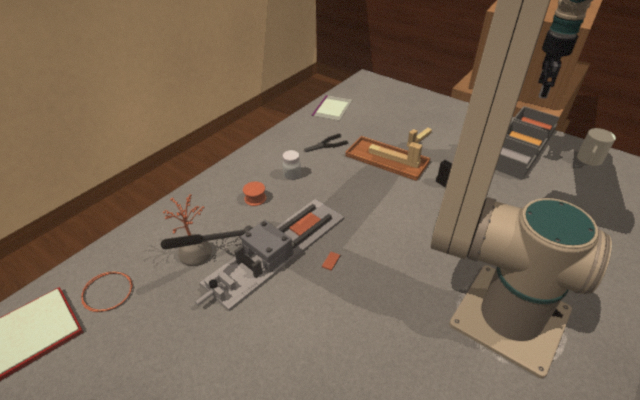

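View pics/a_wrist.png

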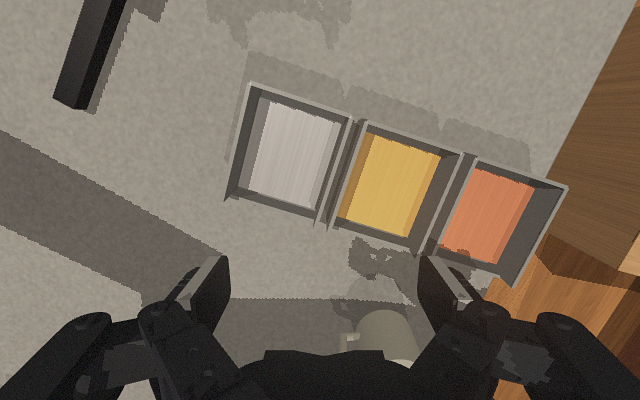

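```bash
cat > h.py <<'E'
import numpy as np, cv2
from cell import *
def cam(n):
    p=camera_params(n); K=np.array([[p['fx'],0,p['cx']],[0,p['fy'],p['cy']],[0,0,1]]); return K,np.array(p['rvec']),np.array(p['tvec'])
def proj(C,P):
    K,r,t=C; return cv2.projectPoints(np.asarray(P,float).reshape(-1,3),r,t,K,None)[0].reshape(-1,2)
def toplane(C,uv,z):
    K,r,t=C; R=cv2.Rodrigues(r)[0]; o=-R.T@t
    uv=np.asarray(uv,float).reshape(-1,2); d=(np.linalg.inv(K)@np.c_[uv,np.ones(len(uv))].T).T@R
    s=(z-o[2])/d[:,2]; return o+d*s[:,None]
def local(pose,P):
    x,y,a=pose; P=np.asarray(P,float).reshape(-1,3); c,s=np.cos(a),np.sin(a)
    return np.c_[x+c*P[:,0]-s*P[:,1],y+s*P[:,0]+c*P[:,1],P[:,2]]
def inv(pose,P):
    x,y,a=pose; P=np.asarray(P,float).reshape(-1,3); c,s=np.cos(a),np.sin(a); d=P[:,:2]-[x,y]
    return np.c_[c*d[:,0]+s*d[:,1],-s*d[:,0]+c*d[:,1],P[:,2]]
E
python3 - <<'E'
from h import *
Z=dict(shear=0,mouth=.01,bar=.01,push_stick=.005,stick_tip=.015,tray=0,roller=.026,stop=.01,tree=0,spool=0,jar=0,pliers=0)
for n in ["scene","side"]:
    camera(n);C=cam(n)
    for l,z in Z.items():
        for r in mark_of(n,l)[:3]:
            uv=np.array(r['point'])[::-1]; print(n,l,round(r['p'],2),uv.round(1),toplane(C,uv,z)[0].round(4))
print(get_state()['clock'])
E
```

```text
scene shear 0.86 [397.2 206.3] [0.5622 0.1975 0.    ]
scene mouth 0.83 [380.1 203.2] [0.549  0.1525 0.01  ]
scene bar 0.76 [343.6 206.1] [0.5363 0.0547 0.01  ]
scene bar 0.7 [348.9 176.1] [0.433  0.0994 0.01  ]
scene push_stick 0.91 [185.7 209.6] [ 0.4475 -0.3563  0.005 ]
scene push_stick 0.6 [142.8 233. ] [ 0.5008 -0.4636  0.005 ]
scene push_stick 0.57 [190.5 175. ] [ 0.3194 -0.341   0.005 ]
scene stick_tip 0.76 [202.8 140.4] [ 0.1866 -0.2984  0.015 ]
scene stick_tip 0.75 [ 97.4 234.2] [ 0.4869 -0.5706  0.015 ]
scene stick_tip 0.65 [190.2 248.2] [ 0.5826 -0.3451  0.015 ]
scene tray 0.78 [189.6 227.8] [ 0.5073 -0.3486 -0.    ]
scene roller 0.44 [419.4 196.3] [0.5625 0.2558 0.026 ]
scene stop 0.8 [453.3 195.7] [0.5693 0.3546 0.01  ]
scene tree 0.93 [457.3 242.7] [0.7075 0.301  0.    ]
scene spool 0.73 [365.9 273. ] [0.7373 0.0531 0.    ]
scene jar 0.66 [301.5 280.4] [ 0.7218 -0.0983  0.    ]
scene jar 0.51 [453.  195.4] [0.5606 0.3607 0.    ]
scene pliers 0.86 [229.  304.4] [ 0.7435 -0.2675  0.    ]
side shear 0.83 [266.4 256.7] [0.5524 0.1969 0.    ]
side mouth 0.9 [280.  242.2] [0.5
[... 217 characters left out ...]
-0.3496  0.005 ]
side push_stick 0.75 [444.  182.8] [ 0.3188 -0.3355  0.005 ]
side push_stick 0.55 [410.2 145.5] [ 0.4949 -0.4478  0.005 ]
side stick_tip 0.66 [370.3 147.9] [ 0.5873 -0.3437  0.015 ]
side stick_tip 0.51 [412.2 164. ] [ 0.4351 -0.3486  0.015 ]
side stick_tip 0.46 [429.4 131.3] [ 0.4771 -0.5495  0.015 ]
side tray 0.68 [388.2 159.3] [ 0.5173 -0.3432  0.    ]
side roller 0.52 [251.9 264.3] [0.547  0.2505 0.026 ]
side stop 0.56 [219.  290.7] [0.5638 0.3449 0.01  ]
side tree 0.62 [200.  255.9] [0.6892 0.296  0.    ]
side spool 0.68 [255.1 198.9] [0.7284 0.0546 0.    ]
side jar 0.85 [290.5 176.5] [ 0.7132 -0.0862  0.    ]
side pliers 0.76 [320.7 147.7] [ 0.7317 -0.264   0.    ]
1.45
```

```bash
python3 - <<'E'
from h import *
from scipy.spatial.transform import Rotation as Ro
s=get_state(); R=Ro.from_rotvec(s['orientation']).as_matrix(); print(R.round(3))
K,r,t=cam("wrist"); Rc=cv2.Rodrigues(r)[0]; o=-Rc.T@t
print("cam in tool",(R.T@(o-s['position'])).round(4)); print("cam axes in tool (cols)",(R.T@Rc.T).round(3))
# shear fit from marks: scene & side avg
P=np.array([[.557,.197],[.55,.149],[.555,.253],[.5665,.35]]);L=np.array([[0,0],[-.05,0],[.05,0],[.147,0]])
M=cv2.estimateAffinePartial2D(L,P)[0]; print(M,np.degrees(np.arctan2(M[1,0],M[0,0])))
E
```

```text
[[ 0.953  0.302  0.   ]
 [ 0.302 -0.953  0.   ]
 [ 0.    -0.    -1.   ]]
cam in tool [ 0.07   -0.0003 -0.1425]
cam axes in tool (cols) [[-0.    -0.961 -0.278]
 [ 1.    -0.     0.001]
 [-0.001 -0.278  0.961]]
[[ 0.07677393 -1.0267603   0.55430356]
 [ 1.0267603   0.07677393  0.19951656]] 85.72378102674912
```

```bash
python3 -m creep '[{"offset":[1,-0.56,-0.17],"twist":[0,0,0.196],"gripper":1},{"offset":[1,-0.56,-0.17],"twist":[0,0,0.196],"gripper":1},{"offset":[1,-0.56,-0.17],"twist":[0,0,0.196],"gripper":1}]'
python3 -m creep '[{"offset":[0.76,-0.81,-0.17],"twist":[0,0,0],"gripper":1},{"offset":[0.76,-0.81,-0.17],"twist":[0,0,0],"gripper":1},{"offset":[0.76,-0.81,-0.17],"twist":[0,0,0],"gripper":1}]'
```

```text
clock: 1.75
position: [0.2692, -0.5096, 0.2492]
orientation: [-3.141, 0.002, -0.002]
force: [0.4, -1.0, 0.3]
gripper_width: 0.0853
clock: 2.05
position: [0.3476, -0.426, 0.2674]
orientation: [-3.141, -0.004, -0.004]
force: [-0.5, -0.8, 0.0]
gripper_width: 0.0851
```

```bash
cat >> h.py <<'E'
from scipy.spatial.transform import Rotation as Ro
def goto(x,y,z,yaw_deg):
    """print offset/twist shares to reach TCP pose pointing down with tool x at yaw"""
    s=get_state(); R=Ro.from_rotvec(s['orientation']); a=np.radians(yaw_deg)
    T=Ro.from_matrix(np.array([[np.cos(a),np.sin(a),0],[np.sin(a),-np.cos(a),0],[0,0,-1]]))
    d=R.inv().apply(np.array([x,y,z])-s['position'])/.1; w=(R.inv()*T).as_rotvec()/(np.pi/2)
    print("clock",round(s['clock'],2),"pos",s['position'].round(4),"F",np.round(s['force'],1),"w",round(s['gripper_width'],4)); print("offset",d.round(3),"twist",w.round(4))
E
python3 -c "
from h import *
goto(.42,-.35,.28,0)"
```

```text
clock 2.05 pos [ 0.3476 -0.426   0.2674] F [-0.5 -0.8  0. ] w 0.0851
offset [ 0.726 -0.758 -0.123] twist [-0.0004 -0.0017  0.0014]
```

```bash
python3 -m creep '[{"offset":[0.73,-0.76,-0.12],"twist":[0,0,0],"gripper":1},{"offset":[0.73,-0.76,-0.12],"twist":[0,0,0],"gripper":1},{"offset":[0.73,-0.76,-0.12],"twist":[0,0,0],"gripper":1},{"offset":[0.73,-0.76,-0.12],"twist":[0,0,0],"gripper":1}]'
python3 - <<'E'
from h import *
im=camera("wrist");C=cam("wrist");cv2.imwrite("pics/b_wrist.png",im[:,:,::-1])
for l,z in dict(push_stick=.005,stick_tip=.015,tray=0).items():
    for r in mark_of("wrist",l)[:3]:
        uv=np.array(r['point'])[::-1]; print(l,round(r['p'],2),uv.round(1),toplane(C,uv,z)[0].round(4))
E
```

```text
clock: 2.45
position: [0.4213, -0.3492, 0.28]
orientation: [3.141, 0.008, 0.005]
force: [0.4, -0.1, 0.6]
gripper_width: 0.0855
push_stick 0.95 [410.8 103.3] [ 0.5013 -0.4593  0.005 ]
push_stick 0.72 [317.6 231.3] [ 0.3298 -0.3422  0.005 ]
stick_tip 0.83 [320.2  24.4] [ 0.5871 -0.3458  0.015 ]
stick_tip 0.67 [293.6 329.1] [ 0.1766 -0.3059  0.015 ]
stick_tip 0.64 [500.5 118.4] [ 0.4835 -0.5692  0.015 ]
tray 0.81 [320.   84.8] [ 0.5231 -0.3455  0.    ]
```

View pics/b_wrist.png

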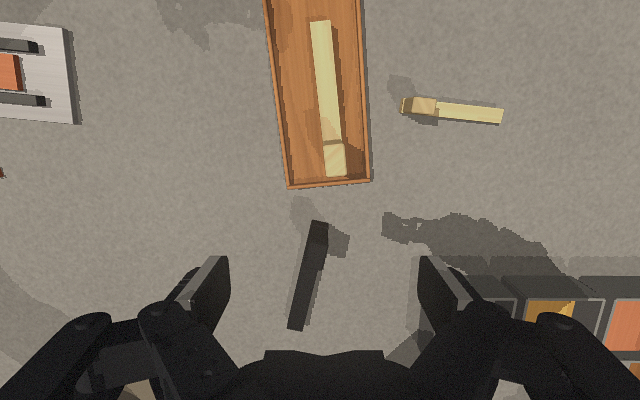

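```bash
python3 - <<'E'
import cv2
im=cv2.imread("pics/b_wrist.png")
cv2.imwrite("pics/b_crop.png",cv2.resize(im[0:200,250:390],None,fx=4,fy=4,interpolation=cv2.INTER_CUBIC)[200:800])
cv2.imwrite("pics/b_crop1.png",cv2.resize(im[0:60,250:390],None,fx=4,fy=4,interpolation=cv2.INTER_CUBIC))
E
```

```text
(no output)
```

View pics/b_crop.png

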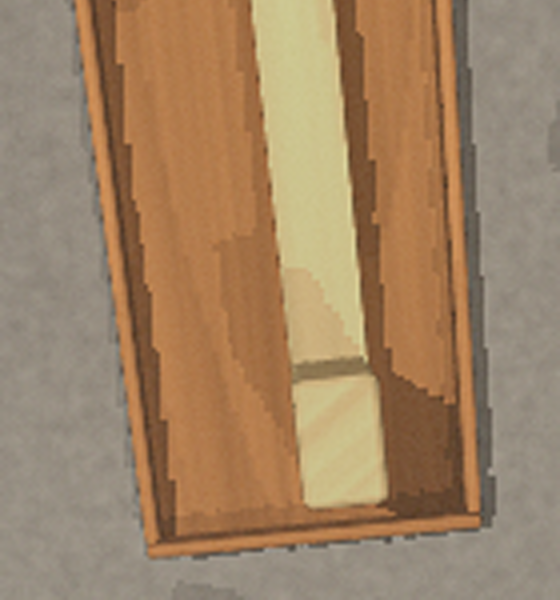

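View pics/b_crop1.png

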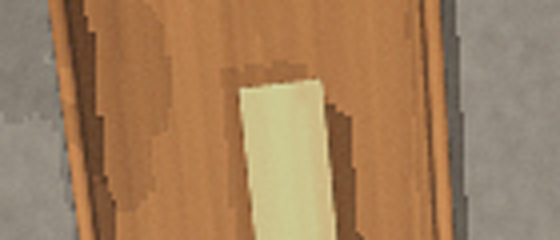

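```bash
python3 - <<'E'
from h import *
from scipy.optimize import least_squares
C=cam("wrist")
px=np.array([[294,380],[376,373],[386,503],[304,507]])/4+[250,50]
px=np.r_[px,np.array([[240,90],[322,80]])/4+[250,0]]
# front-left: image left = +y
L=np.array([[.018,.012,.08],[.018,-.012,.08],[-.018,-.012,.08],[-.018,.012,.08],[.15,.012,.025],[.15,-.012,.025]])
f=lambda q:(proj(C,local(q,L))-px).ravel()
r=least_squares(f,[.44,-.35,0]);print("stick",r.x.round(4),np.degrees(r.x[2]),r.fun.round(1))
px=np.array([[148,550],[483,522]])/4+[250,50]
p=toplane(C,px,.018);print("tray near corners",p)
d=p[1]-p[0];a=np.arctan2(d[1],d[0])+np.pi/2;print(np.degrees(a),np.linalg.norm(d),p.mean(0)[:2]+.125*np.array([np.cos(a),np.sin(a)]))
E
```

```text
stick [ 0.4385 -0.3632  0.107 ] 6.128852360908839 [-1.4  0.4  0.6 -0.3  1.   0.4 -0.3  1.8 -0.4 -1.   0.5 -1.1]
tray near corners [[ 0.39473781 -0.30320892  0.018     ]
 [ 0.40403526 -0.41199265  0.018     ]]
4.885044570124907 0.10918031529011446 [ 0.52393248 -0.34695618]
```

```bash
for i in 1; do :; done
python3 -m creep '[{"offset":[0.1,-1,-0.1],"twist":[0,0,0],"gripper":1},{"offset":[0.1,-1,-0.1],"twist":[0,0,0],"gripper":1}]' | grep pos
python3 -m creep '[{"offset":[0.1,-1,-0.1],"twist":[0,0,0],"gripper":1},{"offset":[0.1,-1,-0.1],"twist":[0,0,0],"gripper":1}]'| grep pos
python3 -m creep '[{"offset":[0.1,-1,-0.1],"twist":[0,0,0],"gripper":1},{"offset":[0.1,-1,-0.1],"twist":[0,0,0],"gripper":1}]'| grep pos
python3 -m creep '[{"offset":[0.1,-1,-0.1],"twist":[0,0,0],"gripper":1},{"offset":[0.1,-1,-0.1],"twist":[0,0,0],"gripper":1}]'| grep pos
python3 -m creep '[{"offset":[0.1,-0.9,0],"twist":[0,0,0],"gripper":1},{"offset":[0.1,-0.9,0],"twist":[0,0,0],"gripper":1},{"offset":[0.1,-0.9,0],"twist":[0,0,0],"gripper":1}]'
python3 - <<'E'
from h import *
im=camera("wrist");C=cam("wrist");cv2.imwrite("pics/c_wrist.png",im[:,:,::-1])
cv2.imwrite("pics/c_a.png",cv2.resize(im[:,:,::-1],None,fx=1.25,fy=1.25))
np.savez("c.npz",K=C[0],r=C[1],t=C[2])
for l,z in dict(shear=0,bar=.01,mouth=.01,stop=.01,roller=.026).items():
    for r in mark_of("wrist",l)[:3]:
        uv=np.array(r['point'])[::-1]; print(l,round(r['p'],2),uv.round(1),toplane(C,uv,z)[0].round(4))
print(get_state()['clock'])
E
```

```text
position: [0.4284, -0.252, 0.2887]
position: [0.4382, -0.1519, 0.2987]
position: [0.4486, -0.0527, 0.3089]
position: [0.4596, 0.0463, 0.319]
clock: 3.75
position: [0.4732, 0.0933, 0.3188]
orientation: [-3.108, -0.065, 0.001]
force: [1.1, -0.6, -0.7]
gripper_width: 0.086
shear 0.92 [253.3  99.7] [0.5545 0.2048 0.    ]
bar 0.87 [317.5 200.2] [0.4169 0.11   0.01  ]
bar 0.72 [359.3 115.9] [0.539  0.0572 0.01  ]
mouth 0.61 [290.7 106.3] [0.5478 0.1512 0.01  ]
stop 0.94 [146.1  87.1] [0.5648 0.3488 0.01  ]
stop 0.24 [257.7  99.6] [0.5547 0.1963 0.01  ]
roller 0.61 [214.  96.] [0.5565 0.2503 0.026 ]
4.05
```

View pics/c_a.png

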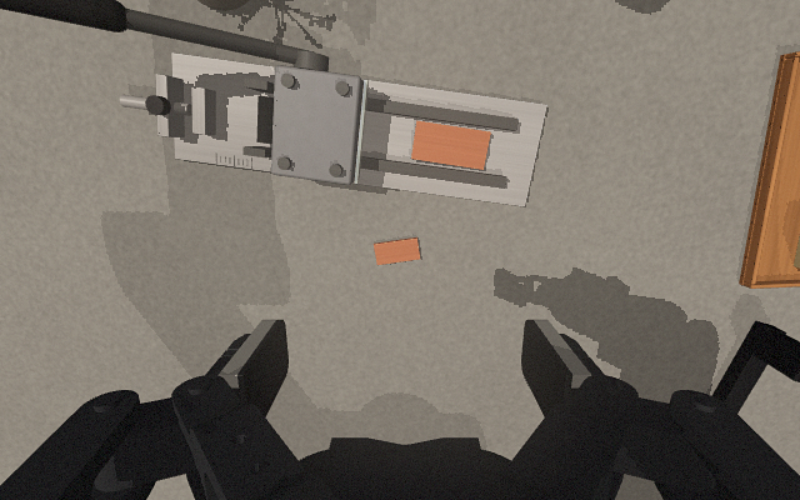

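```bash
python3 - <<'E'
import cv2
im=cv2.imread("pics/c_wrist.png")
cv2.imwrite("pics/c_1.png",cv2.resize(im[60:180,280:450],None,fx=4.5,fy=4.5,interpolation=cv2.INTER_CUBIC))
cv2.imwrite("pics/c_2.png",cv2.resize(im[30:160,90:300],None,fx=3.8,fy=3.8,interpolation=cv2.INTER_CUBIC))
E
```

```text
(no output)
```

View pics/c_1.png

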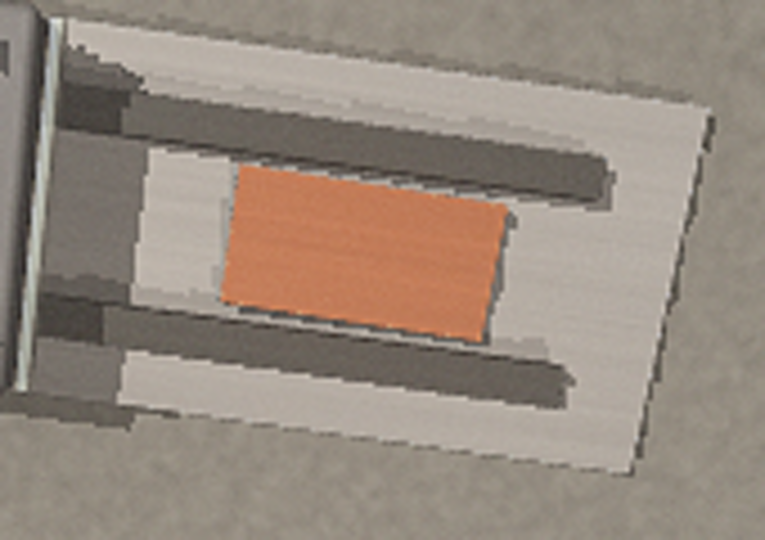

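View pics/c_2.png

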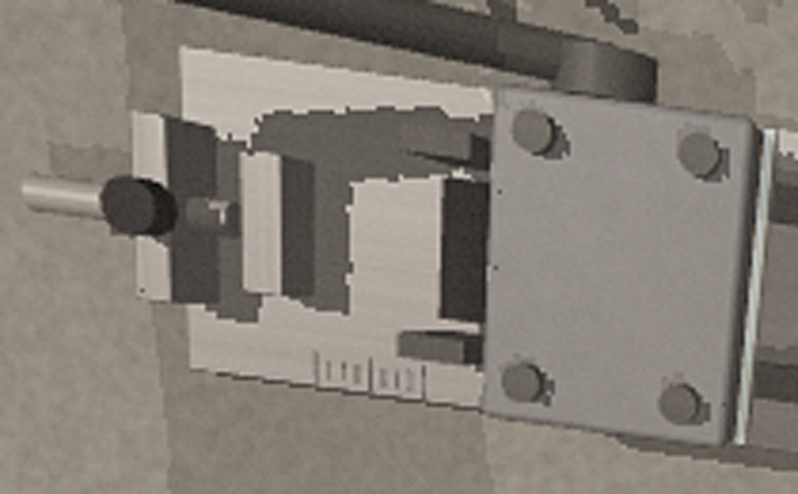

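```bash
python3 - <<'E'
from h import *
from scipy.optimize import least_squares
d=np.load("c.npz");C=(d['K'],d['r'],d['t'])
c1=lambda a:np.array(a)/4.5+[280,60]; c2=lambda a:np.array(a)/3.8+[90,30]
px=np.r_[c1([[712,108],[630,473]]),c2([[181,47],[190,368]])]
L=np.array([[-.24,-.055,.01],[-.24,.055,.01],[.16,-.055,.01],[.16,.055,.01]])
r=least_squares(lambda q:(proj(C,local(q,L))-px).ravel(),[.555,.2,1.5]);S=r.x
print("shear",S.round(4),np.degrees(S[2]),r.fun.round(1))
px=c1([[238,163],[508,207],[485,342],[221,300]])
L=np.array([[.04,-.02,.018],[-.04,-.02,.018],[-.04,.02,.018],[.04,.02,.018]])
r=least_squares(lambda q:(proj(C,local(q,L))-px).ravel(),[.54,.05,1.5]);B=r.x
print("bar",B.round(4),np.degrees(B[2]),r.fun.round(1)); print("bar in shear",inv(S,[B[0],B[1],0]).round(4),np.degrees(B[2]-S[2]))
print("pad", inv(S,toplane(C,c2([[282,155],[280,295]]),.035)).round(4))
print("bracket", inv(S,toplane(C,c2([[170,117],[172,300]]),.04)).round(4))
print("rails ends", inv(S,toplane(C,c1([[606,160],[604,200],[570,370],[566,405]]),.024)).round(4))
for x,y in ((-.24,0),(-.05,0),(.1,0)): print(local(S,[x,y,0]))
E
```

```text
shear [0.5512 0.2    1.4801] 84.8015485354099 [ 0.4 -0.3  0.5  0.7 -0.6 -0.4 -0.4  0.5]
bar [0.5385 0.056  1.4646] 83.91603834979337 [ 0.6  0.1  0.3 -0.5 -0.7 -0.  -0.2  0.4]
bar in shear [[-0.1446 -0.0004  0.    ]] -0.88551018561655
pad [[ 0.1115 -0.0229  0.035 ]
 [ 0.1126  0.0223  0.035 ]]
bracket [[ 0.1458 -0.0296  0.04  ]
 [ 0.1471  0.0285  0.04  ]]
rails ends [[-0.2089 -0.0353  0.024 ]
 [-0.2106 -0.0245  0.024 ]
 [-0.2108  0.0245  0.024 ]
 [-0.2117  0.0348  0.024 ]]
[[ 0.5294129  -0.03900867  0.        ]]
[[0.54662798 0.15020983 0.        ]]
[[0.56021882 0.29959285 0.        ]]
```

```bash

python3 -m creep '[{"offset":[0,1,0.2],"twist":[0,0,0],"gripper":1},{"offset":[0,1,0.2],"twist":[0,0,0],"gripper":1}]' | grep pos
python3 -m creep '[{"offset":[-0.1,1,0.2],"twist":[0,0,0],"gripper":1},{"offset":[-0.1,1,0.2],"twist":[0,0,0],"gripper":1}]'| grep pos
python3 -m creep '[{"offset":[-0.1,1,0.2],"twist":[0,0,0],"gripper":1},{"offset":[-0.1,1,0.2],"twist":[0,0,0],"gripper":1}]'| grep pos
python3 -m creep '[{"offset":[-0.1,1,0.2],"twist":[0,0,0],"gripper":1},{"offset":[-0.1,1,0.2],"twist":[0,0,0],"gripper":1}]'| grep pos
python3 -c "
from h import *
goto(.4385,-.3632,.15,6.1)"
```

```text
position: [0.4766, -0.0048, 0.2968]
position: [0.4704, -0.1036, 0.2741]
position: [0.4639, -0.2012, 0.2518]
position: [0.457, -0.2985, 0.2296]
clock 4.85 pos [ 0.457  -0.2985  0.2296] F [ 1.3 -0.1 -0.2] w 0.0855
offset [-0.212  0.664  0.775] twist [-0.0195 -0.003  -0.0441]
```

```bash

python3 -m creep '[{"offset":[-0.212,0.664,0.775],"twist":[-0.02,-0.003,-0.044],"gripper":1},{"offset":[-0.212,0.664,0.775],"twist":[-0.02,-0.003,-0.044],"gripper":1},{"offset":[-0.212,0.664,0.775],"twist":[-0.02,-0.003,-0.044],"gripper":1},{"offset":[-0.212,0.664,0.775],"twist":[-0.02,-0.003,-0.044],"gripper":1}]'
python3 - <<'E'
from h import *
goto(.4385,-.3632,.038,6.1)
im=camera("wrist");cv2.imwrite("pics/d.png",im[:,:,::-1])
E
```

```text
clock: 5.25
position: [0.4366, -0.3634, 0.1484]
orientation: [-3.135, -0.162, 0.004]
force: [0.9, 1.0, -0.0]
gripper_width: 0.0856
clock 5.25 pos [ 0.4366 -0.3634  0.1484] F [ 0.9  1.  -0. ] w 0.0856
offset [0.022 0.003 1.104] twist [-0.0016  0.0014 -0.0022]
```

View pics/d.png

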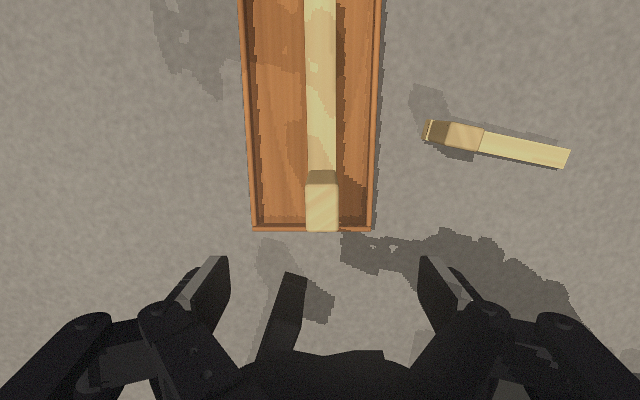

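```bash
python3 - <<'E'
from h import *
C=cam("wrist")
q=(.4385,-.3632,.107)
L=np.array([[.018,.012,.08],[.018,-.012,.08],[-.018,-.012,.08],[-.018,.012,.08]])
print(proj(C,local(q,L)).round(1)); 
im=cv2.imread("pics/d.png");cv2.imwrite("pics/d1.png",cv2.resize(im[160:250,280:360],None,fx=6,fy=6))
E
```

```text
[[306.  189.3]
 [340.9 189.2]
 [340.3 238. ]
 [306.9 238.1]]
```

View pics/d1.png

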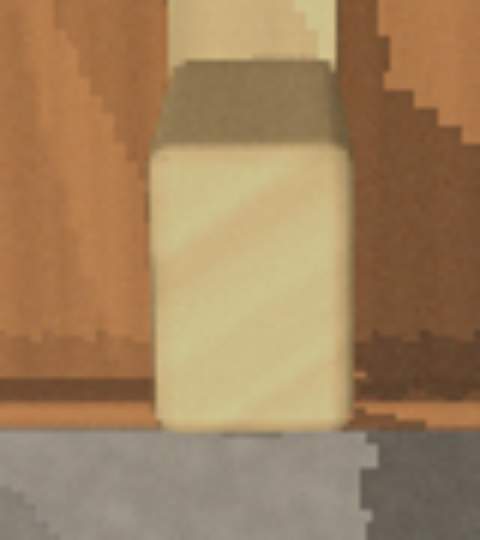

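```bash
python3 - <<'E'
from h import *
from scipy.optimize import least_squares
C=cam("wrist")
L=np.array([[.018,.012,.08],[.018,-.012,.08],[-.018,-.012,.08],[-.018,.012,.08]])
px=np.array([[305,184],[338.3,184],[338.7,231.5],[306,231.5]])
r=least_squares(lambda q:(proj(C,local(q,L))-px).ravel(),[.44,-.36,.1]);print(r.x,np.degrees(r.x[2]),r.fun.round(1))
goto(.442,-.3625,.038,6.1)
E
```

```text
[ 0.44265197 -0.36167041  0.11331594] 6.49252505799311 [-0.8 -0.7  1.  -1.   0.3  0.8 -0.5  1.1]
clock 5.3 pos [ 0.4379 -0.3634  0.1501] F [ 0.5 -0.3  0.5] w 0.0854
offset [ 0.042 -0.004  1.121] twist [-0.0002  0.0002 -0.0012]
```

```bash

python3 -m creep '[{"offset":[0.045,-0.01,0.5],"twist":[0,0,0],"gripper":1},{"offset":[0.045,-0.01,0.9],"twist":[0,0,0],"gripper":1},{"offset":[0.045,-0.01,1],"twist":[0,0,0],"gripper":1}]' 40
python3 -m creep '[{"offset":[0,0,0.12],"twist":[0,0,0],"gripper":1},{"offset":[0,0,0.12],"twist":[0,0,0],"gripper":0},{"offset":[0,0,0.12],"twist":[0,0,0],"gripper":0},{"offset":[0,0,0.12],"twist":[0,0,0],"gripper":0},{"offset":[0,0,0.12],"twist":[0,0,0],"gripper":0},{"offset":[0,0,0.12],"twist":[0,0,0],"gripper":0}]' 60
python3 -c "
from h import *
goto(.4425,-.362,.038,6.1)"
```

```text
clock: 5.6
position: [0.4409, -0.359, 0.0479]
orientation: [-3.133, -0.166, 0.006]
force: [-0.5, -0.6, -0.2]
gripper_width: 0.0853
clock: 6.2
position: [0.4418, -0.3599, 0.0373]
orientation: [-3.135, -0.166, 0.003]
force: [-0.2, 1.0, 5.0]
gripper_width: 0.0229
clock 6.2 pos [ 0.4418 -0.3599  0.0373] F [-0.2  1.   5. ] w 0.0229
offset [ 0.005  0.021 -0.007] twist [-0.0015  0.001  -0.0003]
```

```bash

python3 -m creep '[{"offset":[0,0,-0.3],"twist":[0,0,0],"gripper":0},{"offset":[0,0,-0.6],"twist":[0,0,0],"gripper":0},{"offset":[0,0,-1],"twist":[0,0,0],"gripper":0},{"offset":[0,0,-1],"twist":[0,0,0],"gripper":0}]' 90
python3 -m creep '[{"offset":[0.3,-0.7,-0.5],"twist":[0,0,-0.44],"gripper":0},{"offset":[0.3,-0.7,-0.5],"twist":[0,0,-0.44],"gripper":0},{"offset":[0.3,-0.7,-0.5],"twist":[0,0,-0.44],"gripper":0},{"offset":[0.3,-0.7,-0.5],"twist":[0,0,-0.44],"gripper":0},{"offset":[0.3,-0.7,-0.5],"twist":[0,0,-0.44],"gripper":0}]'
python3 - <<'E'
from h import *
goto(.5195,-.1486,.17,84.8)
im=camera("wrist");cv2.imwrite("pics/e.png",im[:,:,::-1])
E
```

```text
clock: 6.6
position: [0.4452, -0.3635, 0.1435]
orientation: [3.131, 0.166, 0.009]
force: [0.4, -0.2, -0.1]
gripper_width: 0.0231
clock: 7.1
position: [0.4671, -0.2898, 0.1929]
orientation: [2.885, 1.224, 0.005]
force: [0.3, -0.2, -0.6]
gripper_width: 0.0232
clock 7.1 pos [ 0.4671 -0.2898  0.1929] F [ 0.3 -0.2 -0.6] w 0.0232
offset [ 1.379 -0.607  0.223] twist [ 0.005   0.0019 -0.4313]
```

View pics/e.png

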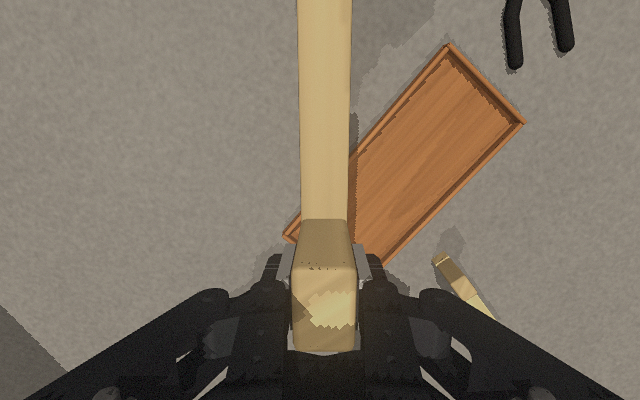

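```bash

python3 -m creep '[{"offset":[0.8,-0.4,0],"twist":[0,0,-0.43],"gripper":0},{"offset":[0.8,-0.4,0],"twist":[0,0,-0.43],"gripper":0},{"offset":[0.8,-0.4,0],"twist":[0,0,-0.43],"gripper":0},{"offset":[0.8,-0.4,0],"twist":[0,0,-0.43],"gripper":0},{"offset":[0.8,-0.4,0],"twist":[0,0,-0.43],"gripper":0},{"offset":[0.8,-0.4,0],"twist":[0,0,-0.43],"gripper":0}]'
python3 - <<'E'
from h import *
goto(.5195,-.1486,.10,84.8)
E
```

```text
clock: 7.75
position: [0.4932, -0.2042, 0.1916]
orientation: [2.318, 2.111, -0.0]
force: [0.3, 0.1, -0.8]
gripper_width: 0.023
clock 7.75 pos [ 0.4932 -0.2042  0.1916] F [ 0.3  0.1 -0.8] w 0.023
offset [0.582 0.206 0.914] twist [ 0.003   0.0029 -0.0015]
```

```bash

python3 -m creep '[{"offset":[0.58,0.206,0.45],"twist":[0.003,0.003,-0.001],"gripper":0},{"offset":[0.58,0.206,0.91],"twist":[0.003,0.003,-0.001],"gripper":0},{"offset":[0.58,0.206,0.91],"twist":[0.003,0.003,-0.001],"gripper":0},{"offset":[0.58,0.206,0.91],"twist":[0.003,0.003,-0.001],"gripper":0}]'
python3 - <<'E'
from h import *
goto(.5195,-.1486,.044,84.8)
im=camera("wrist");cv2.imwrite("pics/f.png",im[:,:,::-1])
C=cam("wrist");np.savez("f.npz",K=C[0],r=C[1],t=C[2])
E
```

```text
clock: 8.15
position: [0.5165, -0.1469, 0.0968]
orientation: [-2.317, -2.111, 0.005]
force: [-0.4, -0.1, -0.6]
gripper_width: 0.0232
clock 8.15 pos [ 0.5165 -0.1469  0.0968] F [-0.4 -0.1 -0.6] w 0.0232
offset [-0.016  0.035  0.528] twist [-0.0047 -0.0016 -0.0014]
```

View pics/f.png

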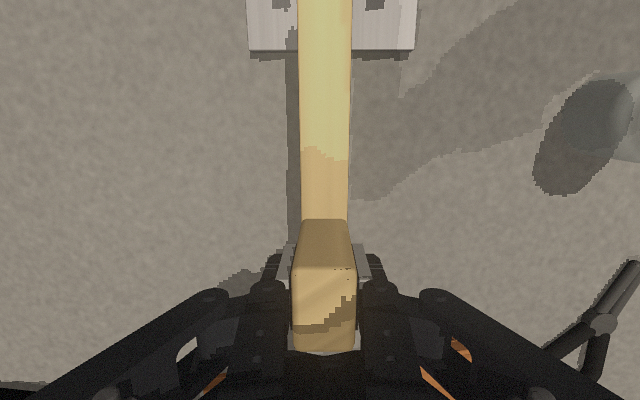

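```bash

python3 -m creep '[{"offset":[-0.016,0.035,0.2],"twist":[-0.005,-0.002,-0.001],"gripper":0},{"offset":[-0.016,0.035,0.4],"twist":[-0.005,-0.002,-0.001],"gripper":0},{"offset":[-0.016,0.035,0.47],"twist":[-0.005,-0.002,-0.001],"gripper":0},{"offset":[-0.016,0.035,0.5],"twist":[-0.005,-0.002,-0.001],"gripper":0},{"offset":[-0.016,0.035,0.5],"twist":[-0.005,-0.002,-0.001],"gripper":0}]'
python3 - <<'E'
from h import *
goto(.5195,-.1486,.044,84.8)
for n in("scene","side"):
    im=camera(n);x,y,w,h=(290,150,140,90) if n=="scene" else (260,160,140,110)
    cv2.imwrite(f"pics/g_{n}.png",cv2.resize(im[y:y+h,x:x+w,::-1],None,fx=5,fy=5))
E
```

```text
clock: 8.7
position: [0.522, -0.1507, 0.0498]
orientation: [2.317, 2.112, 0.003]
force: [-0.0, -0.3, 0.3]
gripper_width: 0.0229
clock 8.7 pos [ 0.522  -0.1507  0.0498] F [-0.  -0.3  0.3] w 0.0229
offset [ 0.018 -0.027  0.058] twist [ 0.0036  0.0017 -0.0011]
```

View pics/g_scene.png

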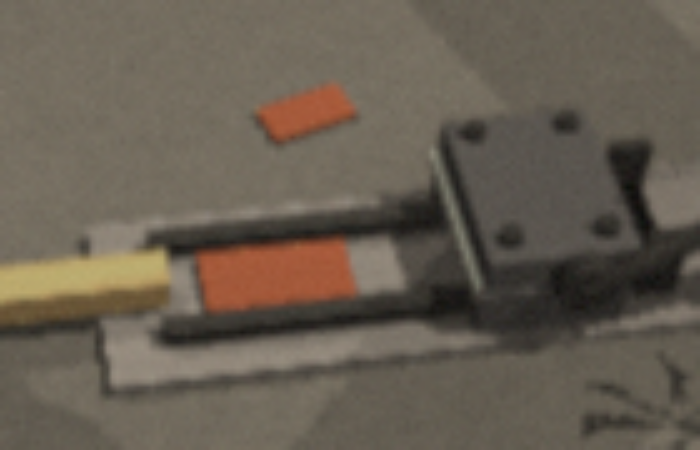

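View pics/g_side.png

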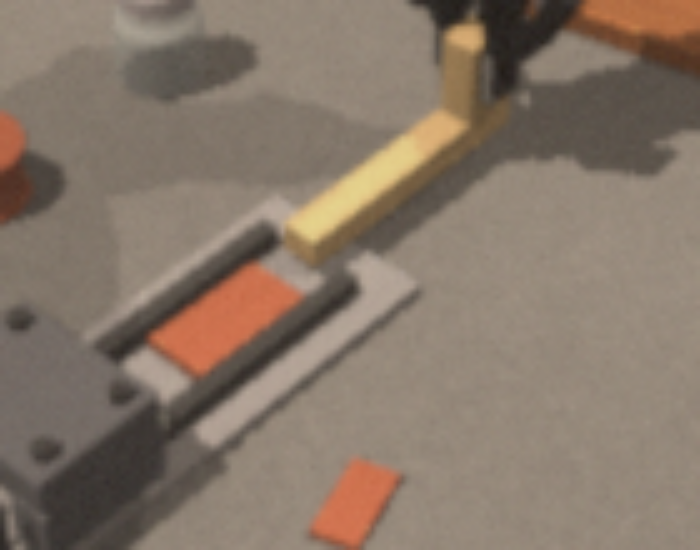

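```bash

python3 -m creep '[{"offset":[0.018,-0.025,0.03],"twist":[0.003,0.001,-0.001],"gripper":0},{"offset":[0.018,-0.025,0.06],"twist":[0.003,0.001,-0.001],"gripper":0},{"offset":[0.018,-0.025,0.063],"twist":[0.003,0.001,-0.001],"gripper":0}]'
python3 - <<'E'
from h import *
goto(.5195,-.1486,.043,84.8)
for i in range(2):
    camera("scene"); s=get_state(); print(s['position'],s['force'].round(2),s['moment'].round(2))
E
```

```text
clock: 9.1
position: [0.5199, -0.1485, 0.0437]
orientation: [2.318, 2.118, 0.0]
force: [-0.2, -0.2, -1.7]
gripper_width: 0.0229
clock 9.1 pos [ 0.5199 -0.1485  0.0437] F [-0.2 -0.2 -1.7] w 0.0229
offset [-0.002 -0.004  0.007] twist [0.0009 0.0007 0.0002]
[ 0.51986068 -0.14849822  0.04369775] [ 0.07  0.51 -1.69] [-0.04  0.03  0.  ]
[ 0.51991888 -0.14851119  0.04372979] [-0.08 -0.   -0.22] [ 0.02 -0.04  0.03]
```

```bash

python3 -m creep '[{"offset":[0.1,0,0.002],"twist":[0,0,0],"gripper":0},{"offset":[0.2,0,0.002],"twist":[0,0,0],"gripper":0},{"offset":[0.3,0,0.002],"twist":[0,0,0],"gripper":0},{"offset":[0.4,0,0.002],"twist":[0,0,0],"gripper":0},{"offset":[0.5,0,0.002],"twist":[0,0,0],"gripper":0},{"offset":[0.6,0,0.002],"twist":[0,0,0],"gripper":0},{"offset":[0.7,0,0.002],"twist":[0,0,0],"gripper":0},{"offset":[0.8,0,0.002],"twist":[0,0,0],"gripper":0}]'
python3 - <<'E'
from h import *
S=(.5512,.2,1.4801)
x,y,_=local(S,[-.2,0,0])[0]; goto(x,y,.0435,84.8); print(inv(S,get_state()['position']).round(4))
for n in("scene","side"):
    im=camera(n);x,y,w,h=(290,150,140,90) if n=="scene" else (260,160,140,110)
    cv2.imwrite(f"pics/h_{n}.png",cv2.resize(im[y:y+h,x:x+w,::-1],None,fx=5,fy=5))
E
```

```text
clock: 10.0
position: [0.5272, -0.068, 0.0435]
orientation: [2.318, 2.118, 0.0]
force: [-0.4, -2.6, 0.2]
gripper_width: 0.023
clock 10.0 pos [ 0.5272 -0.068   0.0435] F [-0.4 -2.6  0.2] w 0.023
offset [ 0.691 -0.004 -0.001] twist [0.001  0.0008 0.0003]
[[-0.269  -0.0004  0.0435]]
```

View pics/h_scene.png

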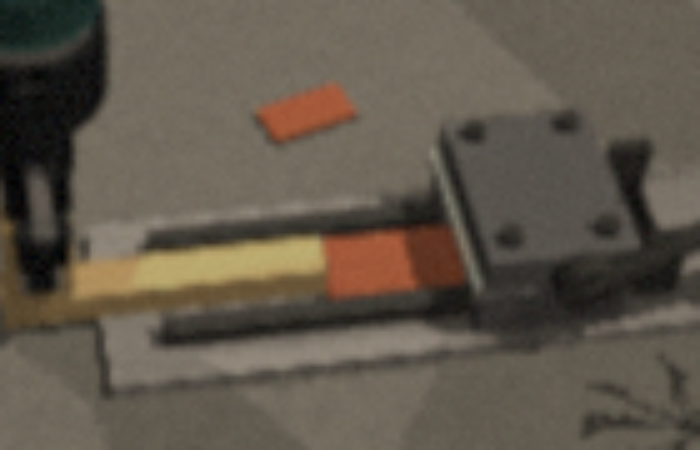

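View pics/h_side.png

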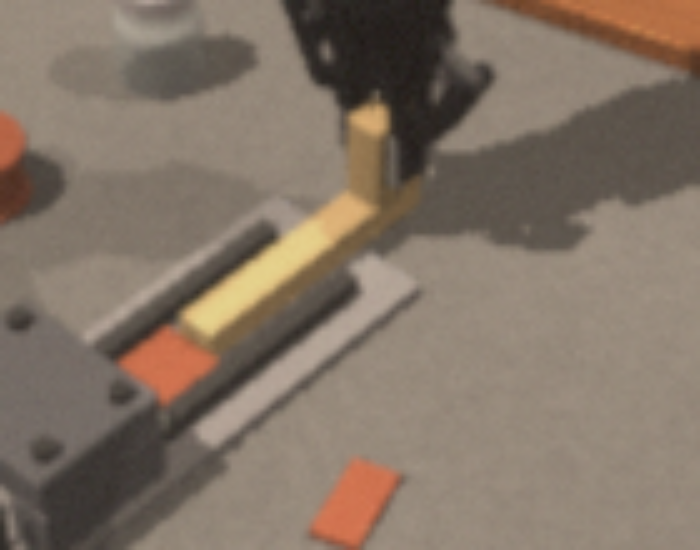

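```bash

python3 -m creep '[{"offset":[0.1,0,0],"twist":[0.001,0.001,0],"gripper":0},{"offset":[0.2,0,0],"twist":[0.001,0.001,0],"gripper":0},{"offset":[0.3,0,0],"twist":[0.001,0.001,0],"gripper":0},{"offset":[0.4,0,0],"twist":[0.001,0.001,0],"gripper":0},{"offset":[0.5,0,0],"twist":[0.001,0.001,0],"gripper":0},{"offset":[0.6,0,0],"twist":[0.001,0.001,0],"gripper":0},{"offset":[0.7,-0.004,0],"twist":[0.001,0.001,0],"gripper":0}]'
cat >> h.py <<'E'
S=(.5512,.2,1.4801)
def st():
    s=get_state(); p=inv(S,s['position'])[0]; a=np.array([np.cos(S[2]),np.sin(S[2]),0])
    f=s['force']; print("t",round(s['clock'],2),"shear xyz",p.round(4),"tip",(p[0]+.15).round(4),"Fpush",-(f@a).round(2),"Flat",(f@[-a[1],a[0],0]).round(2),"Fz",f[2].round(2),"M",s['moment'].round(2),"w",round(s['gripper_width'],4))
E
python3 -c "
from h import *
st();goto(.5512,.2,.0435,84.8)"
```

```text
clock: 10.8
position: [0.5327, 0.0037, 0.0432]
orientation: [-2.316, -2.12, -0.001]
force: [-0.5, -0.3, -1.6]
gripper_width: 0.0232
t 10.8 shear xyz [-0.1972  0.0007  0.0432] tip -0.0472 Fpush 0.36 Flat 0.43 Fz -1.59 M [-0.32  0.01  0.02] w 0.0232
clock 10.8 pos [0.5327 0.0037 0.0432] F [-0.5 -0.3 -1.6] w 0.0232
offset [1.972e+00 1.100e-02 1.000e-03] twist [-0.0006 -0.0013  0.0015]
```

```bash

python3 -m creep '[{"offset":[0.04,0.007,0],"twist":[0,-0.001,0.001],"gripper":0},{"offset":[0.08,0.007,0],"twist":[0,-0.001,0.001],"gripper":0},{"offset":[0.12,0.007,0],"twist":[0,-0.001,0.001],"gripper":0}]'
python3 -c "
from h import *
st()"
python3 -m creep '[{"offset":[0.03,0,0],"twist":[0,0,0],"gripper":0},{"offset":[0.06,0,0],"twist":[0,0,0],"gripper":0}]'
python3 -c "
from h import *
st()"
python3 -m creep '[{"offset":[0.03,0,0],"twist":[0,0,0],"gripper":0},{"offset":[0.06,0,0],"twist":[0,0,0],"gripper":0}]'
python3 -c "
from h import *
st()"
```

```text
clock: 11.1
position: [0.5346, 0.0157, 0.0433]
orientation: [-2.319, -2.119, 0.0]
force: [-0.4, -1.2, -1.0]
gripper_width: 0.0232
t 11.1 shear xyz [-0.185  -0.0002  0.0433] tip -0.035 Fpush 1.19 Flat 0.27 Fz -0.95 M [-0.45  0.09 -0.04] w 0.0232
clock: 11.3
position: [0.5355, 0.0199, 0.0439]
orientation: [2.318, 2.116, -0.005]
force: [-1.2, -6.3, 2.0]
gripper_width: 0.0229
t 11.3 shear xyz [-0.1808 -0.0007  0.0439] tip -0.0308 Fpush 6.36 Flat 0.6 Fz 2.04 M [-1.2   0.26  0.12] w 0.0229
clock: 11.5
position: [0.5363, 0.0243, 0.0444]
orientation: [2.317, 2.113, -0.008]
force: [-0.5, -6.0, 2.1]
gripper_width: 0.0225
t 11.5 shear xyz [-0.1763 -0.001   0.0444] tip -0.0263 Fpush 6.0 Flat -0.07 Fz 2.09 M [-0.98  0.28  0.11] w 0.0225
```

```bash
python3 -c "
from h import *
goto(.5512,.2,.0435,84.8)"
python3 -m creep '[{"offset":[0.05,-0.005,0.003],"twist":[0,0,0],"gripper":0},{"offset":[0.1,-0.01,0.003],"twist":[0,0,0],"gripper":0},{"offset":[0.15,-0.01,0.003],"twist":[0,0,0],"gripper":0},{"offset":[0.2,-0.01,0.003],"twist":[0,0,0],"gripper":0},{"offset":[0.25,-0.01,0.003],"twist":[0,0,0],"gripper":0},{"offset":[0.3,-0.01,0.003],"twist":[0,0,0],"gripper":0},{"offset":[0.35,-0.01,0.003],"twist":[0,0,0],"gripper":0}]'
python3 -c "
from h import *
st()
goto(.5512,.2,.0435,84.8)"
```

```text
clock 11.5 pos [0.5363 0.0243 0.0444] F [-0.5 -6.   2.1] w 0.0225
offset [ 1.763 -0.013 -0.005] twist [ 0.0004  0.005  -0.0009]
clock: 12.2
position: [0.5392, 0.058, 0.0444]
orientation: [2.317, 2.109, -0.01]
force: [0.1, -5.9, 2.6]
gripper_width: 0.0229
t 12.2 shear xyz [-0.1425 -0.0009  0.0444] tip 0.0075 Fpush 5.85 Flat -0.6 Fz 2.56 M [-0.94  0.07 -0.03] w 0.0229
clock 12.2 pos [0.5392 0.058  0.0444] F [ 0.1 -5.9  2.6] w 0.0229
offset [ 1.425 -0.013 -0.006] twist [ 0.0013  0.0069 -0.0019]
```

```bash

python3 -m creep '[{"offset":[0.03,-0.005,0],"twist":[0,0,0],"gripper":0},{"offset":[0.06,-0.007,0],"twist":[0,0,0],"gripper":0},{"offset":[0.09,-0.007,0],"twist":[0,0,0],"gripper":0},{"offset":[0.12,-0.007,0],"twist":[0,0,0],"gripper":0}]'
python3 -c "
from h import *
st()"
python3 -m creep '[{"offset":[0.02,0,0],"twist":[0,0,0],"gripper":0},{"offset":[0.04,0,0],"twist":[0,0,0],"gripper":0}]'
python3 -c "
from h import *
st()"
```

```text
clock: 12.6
position: [0.5401, 0.0688, 0.0448]
orientation: [2.316, 2.106, -0.012]
force: [-0.9, -5.9, 3.0]
gripper_width: 0.0228
t 12.6 shear xyz [-0.1317 -0.0008  0.0448] tip 0.0183 Fpush 5.92 Flat 0.41 Fz 2.95 M [-0.94  0.11 -0.  ] w 0.0228
clock: 12.8
position: [0.5405, 0.0716, 0.0451]
orientation: [2.316, 2.104, -0.015]
force: [-1.5, -5.8, 2.9]
gripper_width: 0.0229
t 12.8 shear xyz [-0.1288 -0.001   0.0451] tip 0.0212 Fpush 5.87 Flat 0.96 Fz 2.93 M [-1.02  0.24  0.11] w 0.0229
```

```bash

python3 -m creep '[{"offset":[0.025,0,0],"twist":[0,0.002,0],"gripper":0},{"offset":[0.04,0,0],"twist":[0,0.002,0],"gripper":0},{"offset":[0.055,0,0],"twist":[0,0.002,0],"gripper":0}]'
python3 -c "
from h import *
st()"
python3 -m creep '[{"offset":[0.025,0,0],"twist":[0,0.002,0],"gripper":0},{"offset":[0.035,0,0],"twist":[0,0.002,0],"gripper":0}]'
python3 -c "
from h import *
st()"

```

```text
clock: 13.1
position: [0.541, 0.076, 0.0452]
orientation: [2.317, 2.103, -0.014]
force: [-0.3, -4.8, 1.6]
gripper_width: 0.0233
t 13.1 shear xyz [-0.1244 -0.0011  0.0452] tip 0.0256 Fpush 4.79 Flat -0.12 Fz 1.57 M [-0.97  0.21  0.08] w 0.0233
clock: 13.3
position: [0.5412, 0.0787, 0.0452]
orientation: [2.319, 2.103, -0.012]
force: [-0.4, -5.5, 0.7]
gripper_width: 0.023
t 13.3 shear xyz [-0.1217 -0.001   0.0452] tip 0.0283 Fpush 5.54 Flat -0.1 Fz 0.72 M [-1.02  0.09 -0.  ] w 0.023
```

```bash

python3 -m creep '[{"offset":[0.02,0,0],"twist":[0,0.002,0],"gripper":0},{"offset":[0.025,0,0],"twist":[0,0.002,0],"gripper":0}]' | grep XX
python3 -c "
from h import *
st()"
python3 -m creep '[{"offset":[0.02,0,0],"twist":[0,0.002,0],"gripper":0},{"offset":[0.02,0,0],"twist":[0,0.002,0],"gripper":0}]' | grep XX
python3 -c "
from h import *
st()"

```

```text
t 13.5 shear xyz [-0.1194 -0.0009  0.0449] tip 0.0306 Fpush 3.71 Flat 0.17 Fz 0.39 M [-1.03  0.12 -0.04] w 0.0229
t 13.7 shear xyz [-0.1172 -0.0007  0.0446] tip 0.0328 Fpush 3.01 Flat 0.95 Fz -2.48 M [-0.95  0.05 -0.01] w 0.023
```

```bash

python3 -m creep '[{"offset":[0.02,0,0],"twist":[0,0,0],"gripper":0},{"offset":[0.02,0,0],"twist":[0,0,0],"gripper":0}]' | grep XX
python3 -c "
from h import *
st()"
python3 -m creep '[{"offset":[0.02,0,0],"twist":[0,0,0],"gripper":0},{"offset":[0.02,0,0],"twist":[0,0,0],"gripper":0}]' | grep XX
python3 - <<'E'
from h import *
st()
for n in("scene","side"):
    im=camera(n);x,y,w,h=(370,150,110,80) if n=="scene" else (190,200,130,110)
    cv2.imwrite(f"pics/i_{n}.png",cv2.resize(im[y:y+h,x:x+w,::-1],None,fx=5,fy=5))
E
```

```text
t 13.9 shear xyz [-0.1165 -0.0008  0.0449] tip 0.0335 Fpush 8.41 Flat -0.08 Fz 1.29 M [-1.75  0.22  0.01] w 0.0234
t 14.1 shear xyz [-0.1165 -0.0008  0.0454] tip 0.0335 Fpush 10.38 Flat 0.67 Fz 3.57 M [-1.94  0.37  0.09] w 0.0228
```

View pics/i_scene.png

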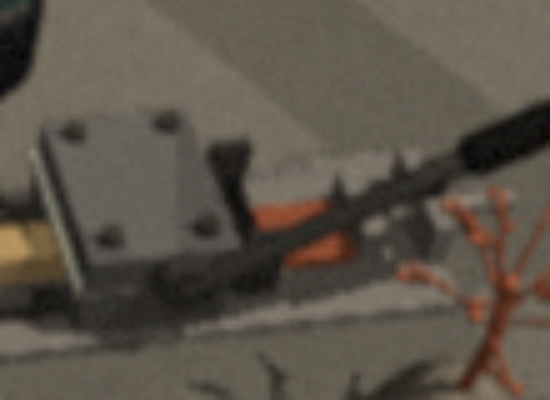

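View pics/i_side.png

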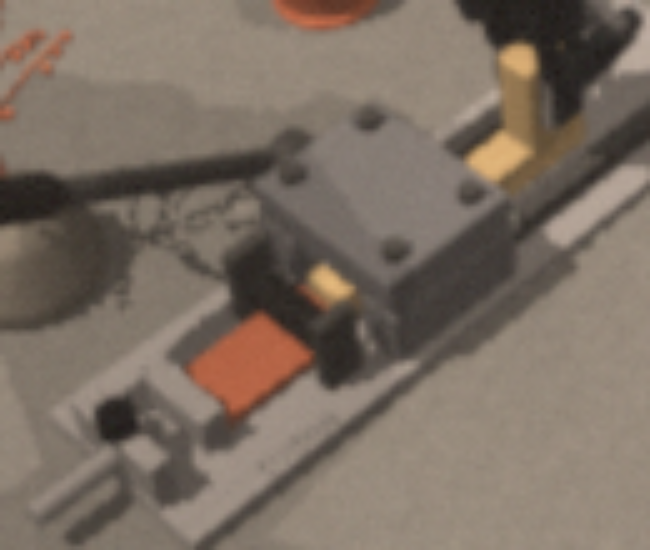

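```bash

python3 -m creep '[{"offset":[0.025,0,0],"twist":[0,0,0],"gripper":0},{"offset":[0.03,0,0],"twist":[0,0,0],"gripper":0},{"offset":[0.03,0,0],"twist":[0,0,0],"gripper":0}]' | grep XX
python3 -c "
from h import *
st()"
```

```text
t 14.5 shear xyz [-0.1164 -0.0008  0.0461] tip 0.0336 Fpush 12.94 Flat 0.8 Fz 5.93 M [-2.34  0.64  0.22] w 0.0232
```

```bash

python3 -m creep '[{"offset":[0.033,0,0],"twist":[0,0,0],"gripper":0},{"offset":[0.037,0,0],"twist":[0,0,0],"gripper":0},{"offset":[0.037,0,0],"twist":[0,0,0],"gripper":0}]' | grep XX
python3 -c "
from h import *
st()"
```

```text
t 14.8 shear xyz [-0.1161 -0.0008  0.0471] tip 0.0339 Fpush 14.67 Flat 2.36 Fz 7.47 M [-2.6   0.82  0.3 ] w 0.0229
```

```bash

python3 -m creep '[{"offset":[0.038,0,0],"twist":[0,0,0],"gripper":0},{"offset":[0.038,0,0],"twist":[0,0,0],"gripper":0},{"offset":[0.038,0,0],"twist":[0,0,0],"gripper":0},{"offset":[0.038,0,0],"twist":[0,0,0],"gripper":0}]' | grep XX
python3 -c "
from h import *
st()"
python3 -m creep '[{"offset":[0.038,0,0],"twist":[0,0,0],"gripper":0},{"offset":[0.038,0,0],"twist":[0,0,0],"gripper":0},{"offset":[0.038,0,0],"twist":[0,0,0],"gripper":0},{"offset":[0.038,0,0],"twist":[0,0,0],"gripper":0},{"offset":[0.038,0,0],"twist":[0,0,0],"gripper":0},{"offset":[0.038,0,0],"twist":[0,0,0],"gripper":0}]' | grep XX
python3 - <<'E'
from h import *
st()
for n in("scene","side"):
    im=camera(n);x,y,w,h=(290,150,140,90) if n=="scene" else (190,200,130,110)
    cv2.imwrite(f"pics/j_{n}.png",cv2.resize(im[y:y+h,x:x+w,::-1],None,fx=5,fy=5))
E
```

```text
t 15.2 shear xyz [-0.1159 -0.0008  0.0482] tip 0.0341 Fpush 15.38 Flat 3.23 Fz 7.98 M [-2.56  0.88  0.35] w 0.0231
t 15.8 shear xyz [-0.1156 -0.0007  0.0493] tip 0.0344 Fpush 16.5 Flat 2.86 Fz 8.79 M [-2.53  0.88  0.41] w 0.0231
```

View pics/j_side.png

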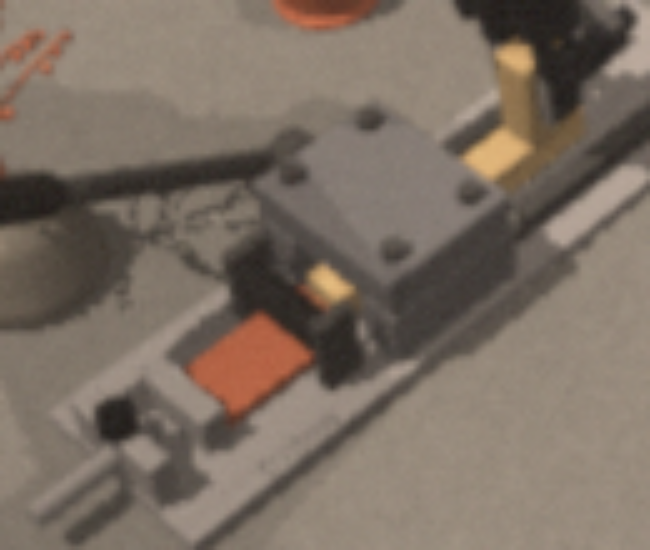

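View pics/j_scene.png

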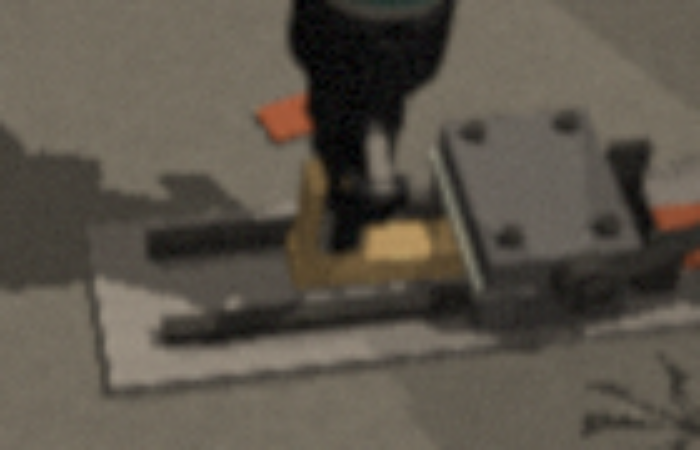

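```bash

python3 -m creep '[{"offset":[-0.05,0,0],"twist":[0,0,0],"gripper":0},{"offset":[-0.15,0,0],"twist":[0,0,0],"gripper":0},{"offset":[-0.3,0,0],"twist":[0,0,0],"gripper":0},{"offset":[-0.45,0,0],"twist":[0,0,0],"gripper":0},{"offset":[-0.6,0,0],"twist":[0,0,0],"gripper":0},{"offset":[-0.8,0,0],"twist":[0,0,0],"gripper":0},{"offset":[-1,0,0],"twist":[0,0,0],"gripper":0},{"offset":[-1,0,0],"twist":[0,0,0],"gripper":0}]' | grep XX
python3 - <<'E'
from h import *
st();goto(.5512,.2,.0435,84.8)
for n in("scene","side"):
    im=camera(n);x,y,w,h=(290,150,140,90) if n=="scene" else (190,180,150,110)
    cv2.imwrite(f"pics/k_{n}.png",cv2.resize(im[y:y+h,x:x+w,::-1],None,fx=5,fy=5))
E
```

```text
t 16.7 shear xyz [-0.2181  0.0005  0.0542] tip -0.0681 Fpush -0.23 Flat -0.44 Fz 0.11 M [ 0.08 -0.02  0.02] w 0.0228
clock 16.7 pos [ 0.531  -0.0171  0.0542] F [0.5 0.2 0.1] w 0.0228
offset [ 2.183e+00 -2.800e-02  2.000e-03] twist [ 0.0015  0.0306 -0.0095]
```

View pics/k_side.png

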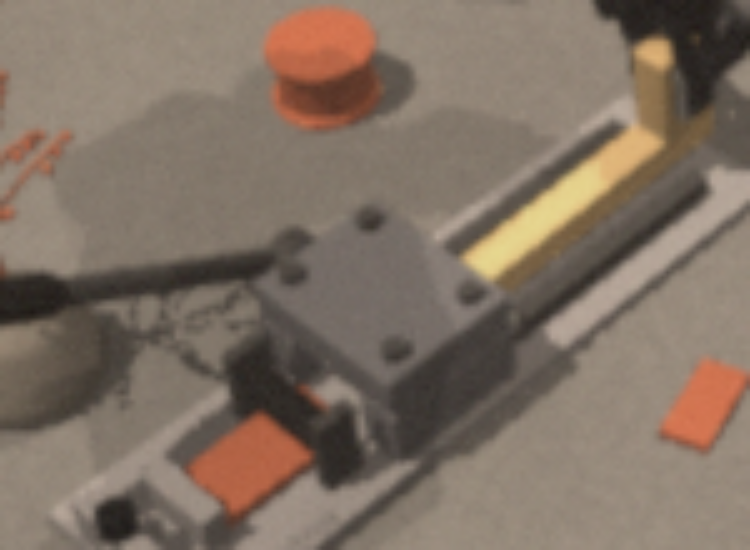

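View pics/k_scene.png

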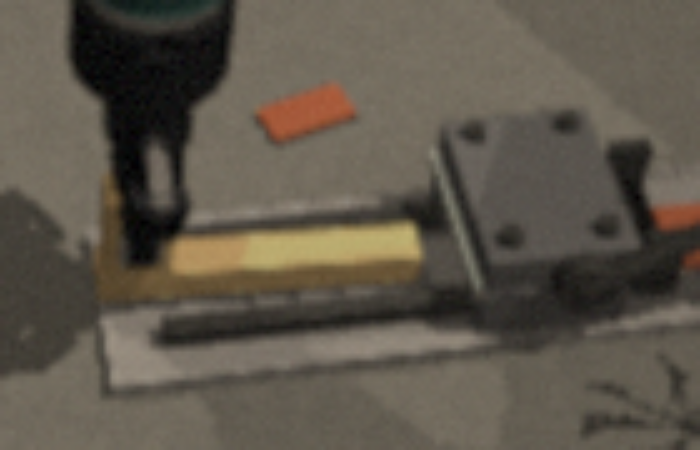

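```bash

python3 -m creep '[{"offset":[-0.05,0,-0.3],"twist":[0.001,0.03,-0.009],"gripper":0},{"offset":[-0.05,0,-0.7],"twist":[0.001,0.03,-0.009],"gripper":0},{"offset":[-0.05,0,-1],"twist":[0.001,0.03,-0.009],"gripper":0},{"offset":[-0.05,0,-1],"twist":[0.001,0.03,-0.009],"gripper":0}]' | grep XX
python3 -m creep '[{"offset":[0,-0.5,-1],"twist":[0,0,0],"gripper":0},{"offset":[0,-0.5,-1],"twist":[0,0,0],"gripper":0},{"offset":[0,-0.5,-1],"twist":[0,0,0],"gripper":0}]' | grep XX
python3 -c "
from h import *
goto(.44,.1,.30,84.8)"
```

```text
clock 17.5 pos [ 0.4844 -0.0105  0.2625] F [ 1.5  0.3 -0.4] w 0.0228
offset [ 1.062 -0.533 -0.383] twist [ 0.0099 -0.0002  0.0018]
```

```bash

python3 -m creep '[{"offset":[0.9,-0.53,-0.4],"twist":[0.01,0,0.002],"gripper":0},{"offset":[0.9,-0.53,-0.4],"twist":[0.01,0,0.002],"gripper":0},{"offset":[0.9,-0.53,-0.4],"twist":[0.01,0,0.002],"gripper":0},{"offset":[0.9,-0.53,-0.4],"twist":[0.01,0,0.002],"gripper":0}]' | grep XX
python3 - <<'E'
from h import *
st()
im=camera("wrist");C=cam("wrist");np.savez("l.npz",K=C[0],r=C[1],t=C[2]);cv2.imwrite("pics/l.png",im[:,:,::-1])
E
```

```text
t 17.9 shear xyz [-0.1243  0.1019  0.3016] tip 0.0257 Fpush -0.08 Flat 0.01 Fz -1.0 M [-0.05 -0.03 -0.03] w 0.0233
```

View pics/l.png

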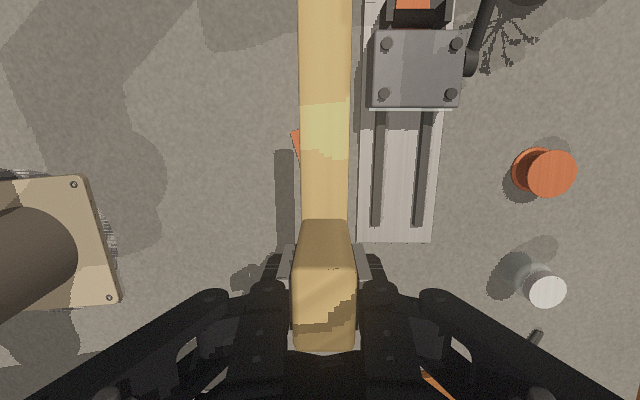

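```bash

python3 -m creep '[{"offset":[1,0,-0.2],"twist":[0,0,0],"gripper":0},{"offset":[1,0,-0.2],"twist":[0,0,0],"gripper":0},{"offset":[1,0,-0.2],"twist":[0,0,0],"gripper":0}]' | grep XX
python3 - <<'E'
from h import *
st()
im=camera("wrist");C=cam("wrist");np.savez("l.npz",K=C[0],r=C[1],t=C[2]);cv2.imwrite("pics/m.png",im[:,:,::-1])
cv2.imwrite("pics/m1.png",cv2.resize(im[0:110,350:480,::-1],None,fx=5,fy=5,interpolation=cv2.INTER_CUBIC))
E
```

```text
t 18.25 shear xyz [-0.022   0.1007  0.32  ] tip 0.128 Fpush 0.82 Flat 0.82 Fz -0.68 M [-0.07 -0.02  0.02] w 0.0232
```

View pics/m1.png

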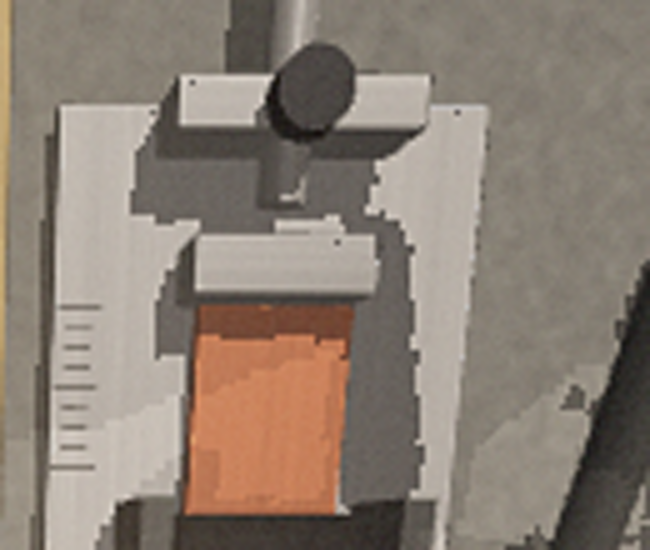

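```bash

python3 -m creep '[{"offset":[-1,0,0.2],"twist":[0,0,0],"gripper":0},{"offset":[-1,0,0.2],"twist":[0,0,0],"gripper":0}]' | grep XX
python3 -m creep '[{"offset":[-1,0,0.2],"twist":[0,0,0],"gripper":0},{"offset":[-1,0,0.2],"twist":[0,0,0],"gripper":0}]' | grep XX
python3 -m creep '[{"offset":[-1,0,0.2],"twist":[0,0,0.4],"gripper":0},{"offset":[-1,0,0.2],"twist":[0,0,0.4],"gripper":0},{"offset":[-1,0,0.2],"twist":[0,0,0.4],"gripper":0},{"offset":[-1,0,0.2],"twist":[0,0,0.4],"gripper":0},{"offset":[-1,0,0.2],"twist":[0,0,0.4],"gripper":0}]' | grep XX
python3 -c "
from h import *
st();goto(.4418,-.3599,.20,6.06)"
```

```text
t 19.2 shear xyz [-0.3263  0.1016  0.2559] tip -0.1763 Fpush -0.42 Flat -0.11 Fz -0.84 M [ 0.01  0.07 -0.01] w 0.0231
clock 19.2 pos [ 0.4204 -0.1158  0.2559] F [ 0.1  0.4 -0.8] w 0.0231
offset [-1.694  1.769  0.562] twist [-0.0012  0.0055  0.4757]
```

```bash

python3 -m creep '[{"offset":[-0.9,0.9,0],"twist":[0,0.005,0.475],"gripper":0},{"offset":[-0.9,0.9,0],"twist":[0,0.005,0.475],"gripper":0},{"offset":[-0.9,0.9,0],"twist":[0,0.005,0.475],"gripper":0},{"offset":[-0.9,0.9,0],"twist":[0,0.005,0.475],"gripper":0},{"offset":[-0.9,0.9,0],"twist":[0,0.005,0.475],"gripper":0},{"offset":[-0.9,0.9,0],"twist":[0,0.005,0.475],"gripper":0}]' | grep XX
python3 -c "
from h import *
st();goto(.4418,-.3599,.20,6.06)"
```

```text
t 19.8 shear xyz [-0.4527  0.0823  0.2551] tip -0.3027 Fpush -1.06 Flat 0.48 Fz -1.45 M [ 0.07 -0.07 -0.01] w 0.0227
clock 19.8 pos [ 0.4282 -0.2434  0.2551] F [-0.4  1.1 -1.5] w 0.0227
offset [0.011 1.174 0.548] twist [-0.0015  0.0019  0.0013]
```

```bash

python3 -m creep '[{"offset":[0.01,1,0.3],"twist":[0,0.002,0],"gripper":0},{"offset":[0.01,1,0.55],"twist":[0,0.002,0],"gripper":0},{"offset":[0.01,1,0.55],"twist":[0,0.002,0],"gripper":0}]' | grep XX
python3 - <<'E'
from h import *
st();goto(.4418,-.3599,.10,6.06)
E
```

```text
t 20.1 shear xyz [-0.5526  0.0627  0.1967] tip -0.4026 Fpush -0.67 Flat 0.97 Fz -0.75 M [0.07 0.04 0.05] w 0.0229
clock 20.1 pos [ 0.4387 -0.3446  0.1967] F [-0.9  0.8 -0.8] w 0.0229
offset [0.016 0.159 0.967] twist [-0.0024  0.0015  0.0031]
```

```bash

python3 -m creep '[{"offset":[0.02,0.16,0.2],"twist":[-0.002,0.002,0.003],"gripper":0},{"offset":[0.02,0.16,0.6],"twist":[-0.002,0.002,0.003],"gripper":0},{"offset":[0.02,0.16,0.97],"twist":[-0.002,0.002,0.003],"gripper":0},{"offset":[0.02,0.16,0.97],"twist":[-0.002,0.002,0.003],"gripper":0}]' | grep XX
python3 - <<'E'
from h import *
st();goto(.4418,-.3599,.04,6.06)
im=camera("wrist");cv2.imwrite("pics/n.png",im[:,:,::-1])
im=camera("side");cv2.imwrite("pics/n_s.png",cv2.resize(im[100:210,330:470,::-1],None,fx=5,fy=5))
E
```

```text
t 20.5 shear xyz [-0.5635  0.0626  0.0939] tip -0.4135 Fpush -1.0 Flat 1.43 Fz -1.44 M [ 0.07  0.12 -0.  ] w 0.0231
clock 20.5 pos [ 0.4379 -0.3555  0.0939] F [-1.3  1.1 -1.4] w 0.0231
offset [0.038 0.054 0.538] twist [-0.007   0.0048  0.0023]
```

View pics/n.png

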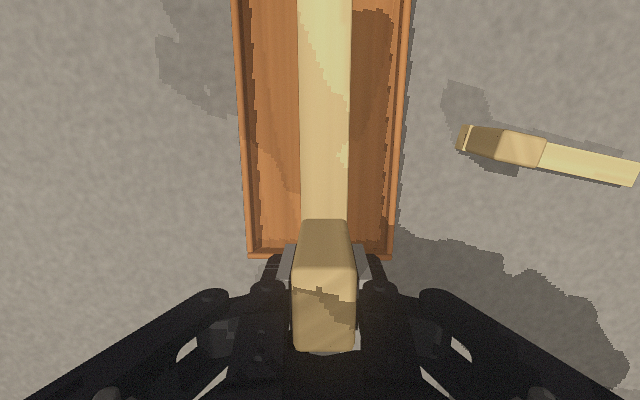

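View pics/n_s.png

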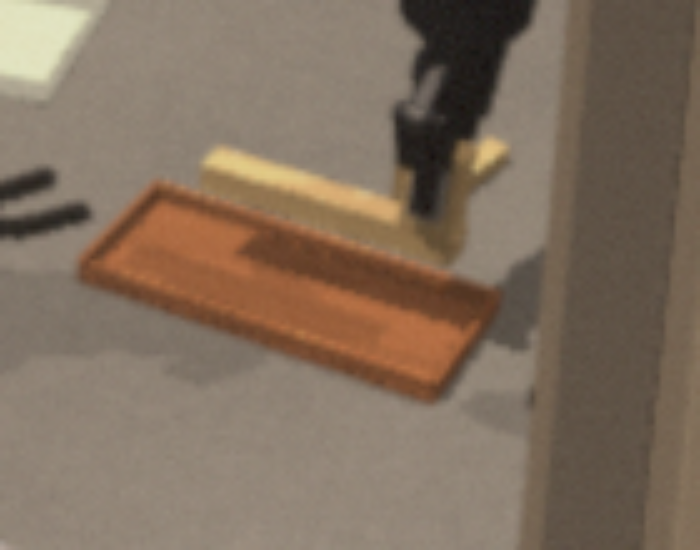

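```bash

python3 -m creep '[{"offset":[0.04,0.04,0.2],"twist":[-0.007,0.005,0.002],"gripper":0},{"offset":[0.04,0.04,0.4],"twist":[-0.007,0.005,0.002],"gripper":0},{"offset":[0.04,0.04,0.46],"twist":[-0.007,0.005,0.002],"gripper":0},{"offset":[0.04,0.04,0.48],"twist":[-0.007,0.005,0.002],"gripper":0},{"offset":[0.04,0.04,0.48],"twist":[-0.007,0.005,0.002],"gripper":0}]' | grep XX
python3 - <<'E'
from h import *
st();goto(.4422,-.3590,.038,6.06)
E
```

```text
t 21.1 shear xyz [-0.5704  0.0529  0.053 ] tip -0.4204 Fpush 0.23 Flat -0.24 Fz -1.17 M [0.   0.04 0.02] w 0.0228
clock 21.1 pos [ 0.4468 -0.3633  0.053 ] F [ 0.2 -0.3 -1.2] w 0.0228
offset [-0.043 -0.049  0.15 ] twist [ 0.0066 -0.0055  0.    ]
```

```bash

python3 -m creep '[{"offset":[-0.043,-0.049,0.05],"twist":[0.0066,-0.0055,0],"gripper":0},{"offset":[-0.043,-0.049,0.1],"twist":[0.0066,-0.0055,0],"gripper":0},{"offset":[-0.043,-0.049,0.12],"twist":[0.0066,-0.0055,0],"gripper":0},{"offset":[-0.043,-0.049,0.12],"twist":[0.0066,-0.0055,0],"gripper":0}]' | grep XX
python3 - <<'E'
from h import *
st();goto(.4422,-.3590,.038,6.06)
E
```

```text
t 21.5 shear xyz [-0.5663  0.0583  0.0405] tip -0.4163 Fpush 0.13 Flat 1.15 Fz -0.21 M [-0.    0.01  0.01] w 0.0233
clock 21.5 pos [ 0.4418 -0.3587  0.0405] F [-1.2 -0.  -0.2] w 0.0233
offset [0.003 0.004 0.025] twist [-0.0004  0.0004  0.0001]
```

```bash

python3 -m creep '[{"offset":[0,0,0.015],"twist":[0,0,0],"gripper":0},{"offset":[0,0,0.027],"twist":[0,0,0],"gripper":0},{"offset":[0,0,0.027],"twist":[0,0,0],"gripper":0}]' | grep XX
python3 - <<'E'
from h import *
st();goto(.4422,-.3590,.038,6.06)
E
```

```text
t 21.8 shear xyz [-0.5662  0.0584  0.0376] tip -0.4162 Fpush -0.26 Flat 0.45 Fz -0.45 M [ 0.02  0.01 -0.  ] w 0.0229
clock 21.8 pos [ 0.4417 -0.3586  0.0376] F [-0.4  0.3 -0.4] w 0.0229
offset [ 0.004  0.005 -0.004] twist [-0.0006  0.0005  0.0001]
```

```bash

python3 -m creep '[{"offset":[0,0,0.008],"twist":[0,0,0],"gripper":0},{"offset":[0,0,0.012],"twist":[0,0,0],"gripper":0}]' | grep XX
python3 -c "
from h import *
st()"
```

```text
t 22.0 shear xyz [-0.5663  0.0583  0.0373] tip -0.4163 Fpush -1.56 Flat 2.72 Fz 7.26 M [0.44 0.57 0.02] w 0.0232
```

```bash

python3 -m creep '[{"offset":[0,0,-0.003],"twist":[0,0,0],"gripper":0.5},{"offset":[0,0,-0.003],"twist":[0,0,0],"gripper":0.8},{"offset":[0,0,-0.003],"twist":[0,0,0],"gripper":0.9},{"offset":[0,0,-0.003],"twist":[0,0,0],"gripper":0.9},{"offset":[0,0,-0.003],"twist":[0,0,0],"gripper":0.9}]' | grep width
python3 -m creep '[{"offset":[0,0,-0.4],"twist":[0,0,0],"gripper":0.9},{"offset":[0,0,-0.8],"twist":[0,0,0],"gripper":0.9},{"offset":[0,0,-1],"twist":[0,0,0],"gripper":0.9},{"offset":[0,0,-1],"twist":[0,0,0],"gripper":0.9}]'
python3 - <<'E'
from h import *
for n in ("wrist","side","scene"):
    im=camera(n)
    if n=="side": im=cv2.resize(im[100:210,330:470],None,fx=5,fy=5)
    cv2.imwrite(f"pics/o_{n}.png",im[:,:,::-1])
E
```

```text
gripper_width: 0.077
clock: 22.9
position: [0.4442, -0.361, 0.1416]
orientation: [3.132, 0.166, 0.007]
force: [-0.4, -0.4, -0.1]
gripper_width: 0.0766
```

View pics/o_wrist.png

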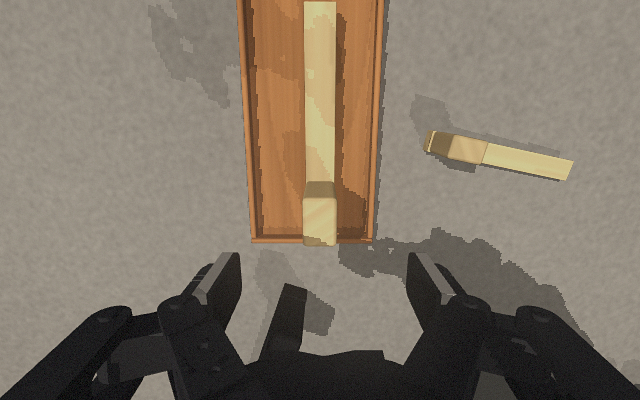

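View pics/o_side.png

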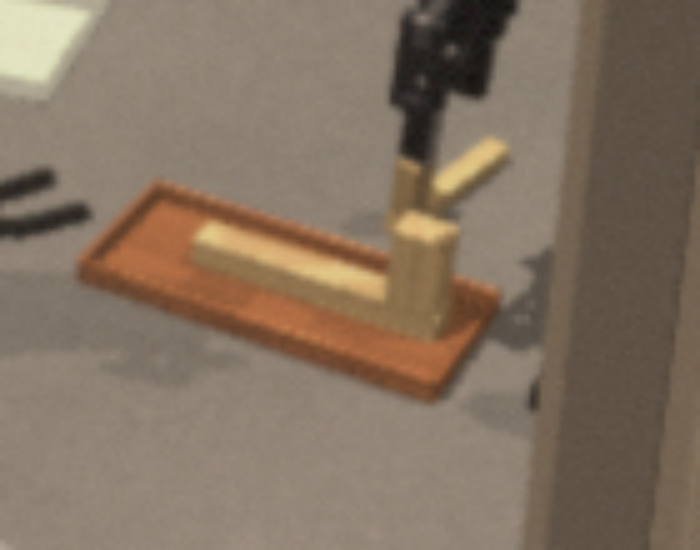

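View pics/o_scene.png

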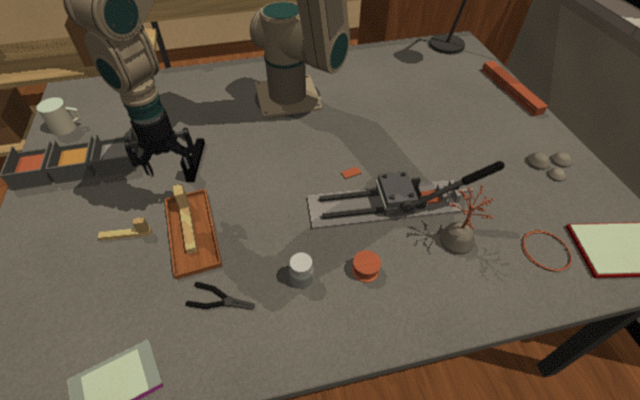

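```bash
python3 - <<'E'
from h import *
d=np.load("l.npz");C=(d['K'],d['r'],d['t'])
f=lambda a,z:inv(S,toplane(C,np.array(a)/5+[350,0],z)).round(4)
print("pad top",f([[195,292],[375,297]],.035));print("bracket top front",f([[178,126],[428,130]],.04));print("bar at pad",f([[198,305],[353,305]],.018)); print("bed far",f([[62,104],[488,106]],.01))
E
```

```text
pad top [[ 0.1097  0.0219  0.035 ]
 [ 0.1088 -0.0227  0.035 ]]
bracket top front [[ 0.1452  0.0291  0.04  ]
 [ 0.1446 -0.0304  0.04  ]]
bar at pad [[ 0.1091  0.0177  0.018 ]
 [ 0.1093 -0.0221  0.018 ]]
bed far [[ 0.1571  0.0537  0.01  ]
 [ 0.1571 -0.0544  0.01  ]]
```

```bash
python3 -c "
from cell import *
print(job_done(), get_state()['clock'])"
```

```text
the job is handed in; nothing more can be done
the job is handed in; nothing more can be done
```

The copper bar is seated against the back stop, and the push stick is back in its tray, released. I handed the job in at about 23 s of the 67 s.

- **Push:** I used the larger, non-black stick and slid the bar through the guard. The roller bump was about 6 N and the drag after it 3–6 N.
- **Press:** The bar stopped with its front at about x = 113 mm in the shear's frame. I pressed for about 1.3 s at 13–16.5 N on the wrist, and I estimate 8 N of that reached the pad. The handle end of the stick tilted up about 3° during the press. It came level again afterwards.
- **Bar and stop:** A wrist picture taken after I backed off shows the bar square and flush on the pad. The pad stands 35.8 mm ahead of its bracket; I measured 34.4 mm before pushing. That difference is within measuring error and points away from being shoved back.
- **Stop position:** The pictures put the pad face at 109–112 mm and touch put it at about 113 mm. That gap is within the errors of calibration and of how the stick sat in the grip.
- **Stick and surroundings:** The last pictures show the stick flat inside the tray walls, in line with the tray to within about 2°. The surrounding objects look unmoved, and the gripper was open and well clear.

I had no direct reading of the pad's displacement or load, so both come from pictures and wrist force.

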